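# Hold a spring-point tester on the ringed test pad

### The arm

A 6-joint arm with a two-finger parallel gripper is mounted at the origin on the work surface. World frame = base frame: x ahead of the robot, y to its left, z up, the work surface at z = 0. Lengths are in m, angles in rad, forces in N, time in s.
With the tool pointing down it reaches from about 0.375 to 0.975 m from the base axis. Payload 3.8 kg.
Tool frame: the origin (TCP) lies midway between the tips of the shut fingers; the grasp point (between the pads) lies 19 mm behind it; z points along the fingers, y is the line along which they close (so a half turn about z gives the same grasp; the last joint's range is limited). The gripper opens to 85 mm and grips with 20 to 120 N. Pads are 22 mm wide; open, the fingers measure 114 mm over their backs; the gripper's body (76 mm by 85 mm) begins 54 mm behind the grasp point. The pads swing forward as they close: fully open they stand 13 mm farther back than shut.
Start: joints at [-1.194, 0.264, 1.604, -0, 1.274, -0.037], TCP at [0.271, -0.618, 0.231] pointing down, gripper open.
Joint ranges: [-2.63, 2.63], [-0.94, 2.18], [0.31, 2.57], [-1.31, 4.45], [0, 2.66], [-2.55, 2.55]. Speed limits (rad/s): [2.57, 2.57, 3.14, 3.14, 3.14, 3.14].

### API

Orientations are given as a rotation vector (axis times angle).
In Python, from workcell import bot, imaging gives the robot as it stands.
- The arm moves only by the tool step_arm, never from a script. Its argument "series" is a list of rows, each an object of numbers: "grip": the closure, from -1 (fully open) to 1 (shut); "x", "y", "z": the shift along the tool's x, y, z normalised to -1 to 1, where 1 is 500 mm; "ax", "ay", "az": the turn, a rotation vector about the tool's x, y, z normalised to -1 to 1, where 1 is 30 degrees. A call has 1 to 12 rows; each row is the pose to reach, as a shift and turn from the pose commanded when the call began, along the tool's axes at that moment; what a row does not reach only later rows make up. A row lasts 1/10 s, in which the tool goes at most 50 mm and 8.59 degrees, less where a joint would pass 70% of its speed; a pose out of reach is approached as far as the arm can. A call with a number of a shift or a turn outside -1 to 1 is refused whole. A call with a gripper value outside its range is refused whole. The fingers move at their own pace and stop on an object; "force" is the grip in N (left out, the last holds). Time passes only in rows, so rows that repeat a pose let the fingers close. It gives the time, the measured TCP pose, the force, the opening and the grip force at its end, in the units of the state.
- bot.read_state(): the state, without advancing time (a new reading comes with each control period).
- imaging.read_camera(name): name is "scene" or "side" or "wrist"; returns a dict with "img" (400x640x3 uint8, red, green, blue), "fx", "fy", "cx", "cy" (pixels), "k1" (the pictures are not rectified: a ray, as slopes to the right and down, at radius r is drawn at 1 + k1 r^2 times it, then the intrinsics apply), "R" (3x3) and "t" (3): a world point X has camera coordinates R X + t. Camera axes: x right, y down, z forward; pixel columns grow to the right and rows downward; lengths in m; the calibration is good to about 2 mm. A picture is of the moment at which its call begins. There is no depth.
- bot.finish_job(): hands the job in; it is judged then, once.
The state is a dict: "time": time; "q": joint angles; "joint_vel": joint speeds; "joint_torque": joint torques, N m; "tool_pos": TCP position; "tcp_rot": TCP orientation; "wrist_force": force on the tool from outside, world axes, zero at the start; "torque": the same for the moment, N m; "width": opening from 0.0 (shut) to 1.0 (fully open); "grip_force": force on a finger pad.
Only numpy, scipy, OpenCV 4.12 (cv2) and the standard library are available. Lean on these libraries where they do the work, as an engineer would, in place of code of your own. Each camera call takes 0.05 s, during which the arm holds its last target. There are 200 camera calls.

### The job

Take the square-headed tester out of the tool rack and hold its steel point on the test pad that has a printed ring round it, with the tester square to the sloping circuit board. Press lightly, so that the sprung point is about half way in (about 2 N); never press hard on the board, do not shift the board, and leave the other things where they are, upright ones standing. Finish while still holding the tester there, pressed and steady.

Things in the scene. Friction and masses are not known exactly. Their poses are not given: they have to be found in the camera images.
- probe: Black 70 g tester upright in one of the rack's three holes. Square head 18 x 18 x 65 mm tall (the drivers beside it are round), resting on the rack's top; below it a round barrel 11 x 55 mm, then a sprung steel point 5 x 20 mm. Origin: centre of the head's underside; z up along the tester, away from the point; x, y square to the head's faces, x across the row of holes within 9 degrees at the start.
- probe_point (a point): The rounded end of the tester's steel point, on the tester's axis: 75 mm below the origin of probe when not pressed, 65 mm when fully in. Same axes as probe.
- plunger (a joint): How far the steel point is pushed into the barrel: 0 = out, 0.010 m = fully in. A spring of 350 N/m pushes it out: 5 mm takes about 1.8 N, fully in 3.5 N; beyond that it is rigid.
- rack: Bare steel tool rack fixed to the table, footprint 70 x 200 mm, 95 mm tall. Origin: centre of its underside; x across the row, y along it. Holes 14 mm wide through its 12 mm top plate, 60 mm apart at y = -60, 0 and +60 mm. Below the top plate is an open space down to the 6 mm base. It may stand on the left or on the right of the table.
- board: Green board 100 x 130 x 4 mm, chips up to 8 mm tall, clamped stiffly between posts 106 mm tall of a holder (130 x 200 mm, fixed to the table, on the other side from the rack). It slopes 6 to 23 degrees, its face leaning towards the robot. Origin: its middle, 85 mm above the table, 3 mm below its upper face; x up the slope, away from the robot, y from post to post, z out of the face.
- pad (a point): Centre of the marked test pad, on the upper face of the board at x = -18, y = +28, z = +3 mm of the board: a round bare-metal pad 10 mm across with a printed white ring 19 mm across round it. The board's other bare pads have no ring. Its z axis points straight out of the board (the tester's z must lie along it).
- driver_a: Screwdriver with a waisted round black handle 22 mm across and 66 mm tall, in another hole of the rack; leave it. Origin: underside of the handle, on the rack's top; z up.
- driver_b: Screwdriver with a thick round black handle 25 mm across and 56 mm tall, in the third hole of the rack; leave it. Origin: underside of the handle, on the rack's top; z up.
- flux: Small white bottle, 34 mm across, 70 mm tall, standing on the table; leave it. Origin: centre of the underside.
- spool: Spool, 52 mm across, 30 mm tall, on the table; leave it. Origin: centre of the underside.
- parts_tray: Clear divided tray 90 x 70 x 22 mm on the table; leave it. Origin: centre of the underside.
- heatsink: Finned dark metal block 45 x 45 x 24 mm on the table; leave it. Origin: centre of the underside.
- spare_driver: Screwdriver 160 mm long lying on the table between the rack and the board holder; leave it. Origin: under its middle.

How it is judged:
By the outcome, as a careful person would: the job done as asked, in the order asked, and still so for the second after the job is handed in, while the arm keeps its last pose, push and grip.
It also fails if it takes over 38 s, if anything falls off the work surface, if the arm or the gripper's body presses on something with over 40 N, if the wrist force passes 120 N, or if a joint passes its speed limit or range.

## Working session

There is one attempt and no reset: what is moved stays moved. The work goes in short steps, Python scripts to look and compute and a tool call to move; the robot and the scene stay as the last step left them, time stands still between calls to the robot, and variables do not carry over. Pictures are saved under pics/ and viewed, at most 10 in all, crops included, and the job is handed in when it is done.

Besides the shell and the picture viewer there is one more tool, called after "Request:" as a command line: name --argument value ..., lists and objects as JSON in quotes. step_arm: Moves the arm, as the interface text tells. Scaled input: -1 to 1 covers 500 mm each way for a shift and 30 degrees each way for a turn. Its arguments: {"type":"object","properties":{"series":{"type":"array","items":{"type":"object","properties":{"grip":{"type":"number"},"x":{"type":"number","minimum":-1,"maximum":1},"y":{"type":"number","minimum":-1,"maximum":1},"z":{"type":"number","minimum":-1,"maximum":1},"ax":{"type":"number","minimum":-1,"maximum":1},"ay":{"type":"number","minimum":-1,"maximum":1},"az":{"type":"number","minimum":-1,"maximum":1}}}},"force":{"type":"number"}},"required":["series"]}

```bash
mkdir -p pics
cat > h.py <<'E'
import numpy as np, cv2
from workcell import bot, imaging
from scipy.spatial.transform import Rotation as Ro
def cam(n): 
    c=imaging.read_camera(n); c['R']=np.array(c['R']); c['t']=np.array(c['t']); return c
def ray(c,u,v):
    x=(u-c['cx'])/c['fx']; y=(v-c['cy'])/c['fy']; rd=np.hypot(x,y); r=rd
    for _ in range(20): r=rd/(1+c['k1']*r*r)
    s=r/rd if rd>0 else 1
    d=c['R'].T@np.array([x*s,y*s,1]); return -c['R'].T@c['t'], d/np.linalg.norm(d)
def plane(c,u,v,z):
    o,d=ray(c,u,v); return o+d*(z-o[2])/d[2]
def tri(*cuv):
    A=np.zeros((3,3));b=np.zeros(3);L=[]
    for c,u,v in cuv:
        o,d=ray(c,u,v);P=np.eye(3)-np.outer(d,d);A+=P;b+=P@o;L.append((o,P))
    X=np.linalg.solve(A,b); return X,[1000*np.linalg.norm(P@(X-o)) for o,P in L]
def proj(c,X):
    p=c['R']@np.asarray(X)+c['t'];x,y=p[:2]/p[2];k=1+c['k1']*(x*x+y*y);return np.array([c['fx']*x*k+c['cx'],c['fy']*y*k+c['cy']])
def save(n,im,s=1): cv2.imwrite('pics/'+n+'.png',cv2.resize(im[:,:,::-1],None,fx=s,fy=s,interpolation=cv2.INTER_CUBIC))
E
python3 - <<'E'
from h import *
ims=[]
import pickle
cs={n:cam(n) for n in('scene','side','wrist')}
pickle.dump(cs,open('c0.pkl','wb'))
for n,c in cs.items():
    save('a_'+n,c['img'],1.25); print(n,c['fx'],c['k1'],-c['R'].T@c['t'],c['R'][2])
s=bot.read_state();print(s)
E
```

```text
scene 457.365152184088 -0.1000418788384964 [0.8274618  0.43890586 0.7887543 ] [-0.31925989 -0.48825397 -0.8122076 ]
side 490.22449392770073 -0.11759284961844987 [ 0.49138322 -0.8120293   0.62821238] [ 0.07282722  0.84041167 -0.53703297]
wrist 337.4341144321445 -0.034840382745535727 [ 0.33898493 -0.58768388  0.3728232 ] [-0.27020551 -0.1151205  -0.95589552]
{'time': 0.15, 'q': array([-1.19390407e+00,  2.64612937e-01,  1.60511638e+00, -1.83643937e-05,
        1.27372480e+00, -3.68792896e-02]), 'joint_vel': array([-8.39262457e-04, -2.41465344e-03, -4.74858642e-03, -6.79748943e-04,
        7.44685356e-05, -8.93191776e-04]), 'joint_torque': array([ 4.10004723e-04, -5.15906131e+01, -3.67958915e+01, -9.45783790e-05,
        8.03088391e-03,  1.43812497e-05]), 'tool_pos': array([ 0.27117728, -0.61747306,  0.23019563]), 'tcp_rot': array([-3.07280495e+00, -6.44956262e-01,  5.21577759e-04]), 'wrist_force': array([-0.02693975, -0.60157533, -0.81821534]), 'torque': array([ 0.01695488,  0.00610224, -0.00059364]), 'grip_force': 0.0, 'width': 0.9970344611032219}
```

View pics/a_scene.png

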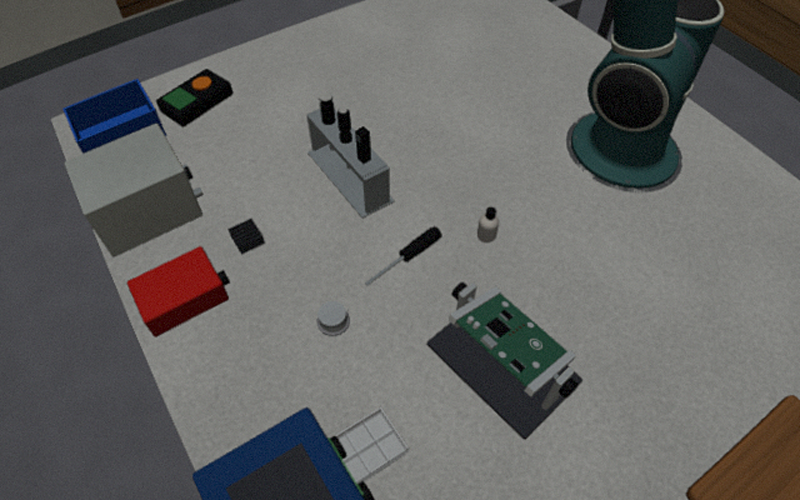

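View pics/a_side.png

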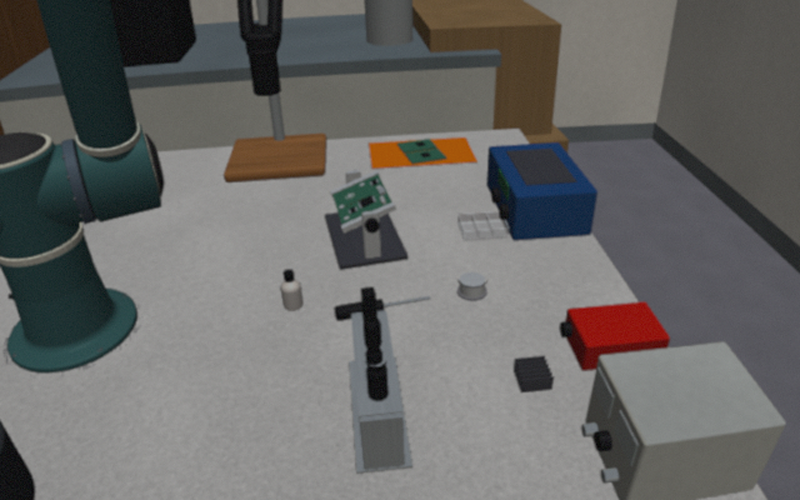

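The scene view shows the square tester at about (290,116) raw px, the rack hole nearest the board. The ringed pad is at about (429,275). The side view shows the tester farthest back, near (296,240).

Run:
```python
from h import *
import pickle
cs=pickle.load(open('c0.pkl','rb'))
a,b=cs['scene']['img'],cs['side']['img']
f=lambda im,x,y,w,h:cv2.resize(im[y:y+h,x:x+w],(400,300),interpolation=cv2.INTER_CUBIC)
m=np.vstack([np.hstack([f(a,240,70,80,60+0),f(a,380,230,80,60)]),np.hstack([f(b,256,220,80,60),f(b,250,130,80,60)])])
save('b',m)
# first estimates
s=cs['scene'];print(plane(s,291,128,.095),plane(s,290.4,104,.16),plane(s,428.8,275,.085))
for n in('scene','side'):
  print(n,proj(cs[n],plane(s,291,128,.095)),proj(cs[n],plane(s,428.8,275,.085)))
```

```text
[ 0.49723444 -0.17149608  0.095     ] [ 0.49409702 -0.17296558  0.16      ] [0.47722044 0.24841258 0.085     ]
scene [291. 128.] [428.8 275. ]
side [296.24985366 262.9445513 ] [278.90342172 155.15184543]
```

View pics/b.png

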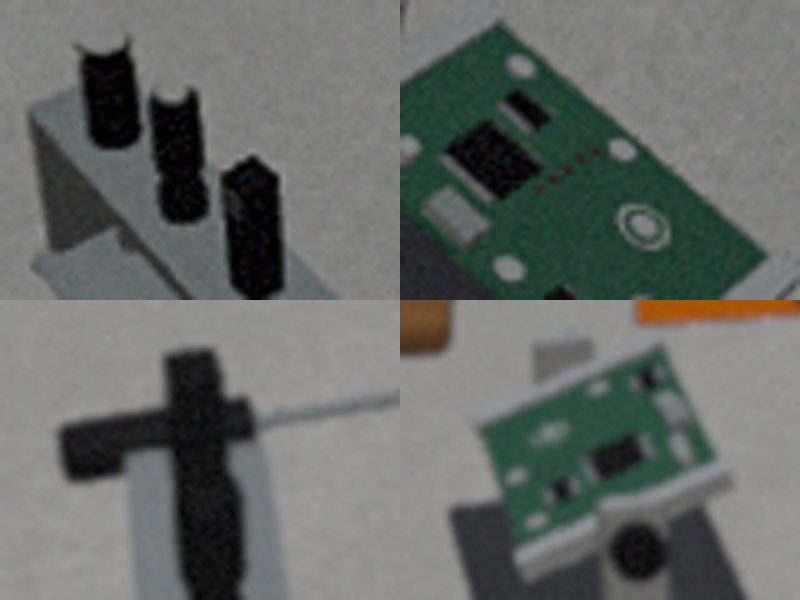

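The crop puts the ringed pad at scene (428.6,274.8) and side (279.8,156.4). The tester's top is at scene (290.2,105.2) and side (294,231.4).

Run:
```python
from h import *
import pickle
cs=pickle.load(open('c0.pkl','rb'));s,d,w=cs['scene'],cs['side'],cs['wrist']
print('pad',tri((s,428.6,274.8),(d,279.8,156.4)));print('top',tri((s,290.2,105.2),(d,294,231.4)))
A=plane(s,262.4,97,.095);B=plane(s,277,112,.095);C=plane(s,291.2,127,.095);print(A,B,C,np.degrees(np.arctan2(*(C-A)[:2])))
st=bot.read_state();T=Ro.from_rotvec(st['tcp_rot']).as_matrix();print(T.round(3))
o=-w['R'].T@w['t'];print('cam in tool',T.T@(o-st['tool_pos']),(T.T@w['R'].T).round(3))
```

```text
pad (array([0.47781196, 0.24720923, 0.08281769]), [np.float64(1.4991667678557614), np.float64(1.4991667678558183)])
top (array([ 0.49679042, -0.17001647,  0.16011468]), [np.float64(0.4302165600421225), np.float64(0.43021656004229225)])
[ 0.50025515 -0.29118507  0.095     ] [ 0.49737239 -0.23043661  0.095     ] [ 0.49533737 -0.17380957  0.095     ] -2.3991691692847397
[[ 0.916  0.402 -0.001]
 [ 0.402 -0.916  0.002]
 [ 0.    -0.002 -1.   ]]
cam in tool [ 0.07406991 -0.00027719 -0.14262351] [[ 0.001 -0.956 -0.294]
 [ 1.     0.001 -0.001]
 [ 0.002 -0.294  0.956]]
```

Request:
step_arm --series '[{"x": 0.3,"y": -0.25,"z": -0.08,"az": -0.5},{"x": 0.772,"y": -0.638,"z": -0.08,"az": -1},{"x": 0.772,"y": -0.638,"z": -0.08,"az": -1},{"x": 0.772,"y": -0.638,"z": -0.08,"az": -1},{"x": 0.772,"y": -0.638,"z": -0.08,"az": -1},{"x": 0.772,"y": -0.638,"z": -0.08,"az": -1},{"x": 0.772,"y": -0.638,"z": -0.08,"az": -1},{"x": 0.772,"y": -0.638,"z": -0.08,"az": -1},{"x": 0.772,"y": -0.638,"z": -0.08,"az": -1},{"x": 0.772,"y": -0.638,"z": -0.08,"az": -1},{"x": 0.772,"y": -0.638,"z": -0.08,"az": -1},{"x": 0.772,"y": -0.638,"z": -0.08,"az": -1}]'

```text
validation failed for argument at $.se...
```

Request:
step_arm --series '[{"az": -1},{"az": -1},{"az": -1},{"az": -1}]'

```text
validation failed for argument at $.se...
```

Request:
step_arm --series '[{"az": -0.29},{"az": -0.29},{"az": -0.29}]'

```text
validation failed for argument at $.se...
```

```bash
cat >> h.py <<'E'
def go(pos,Rm):
    "normalised move from measured pose to (pos,Rm)"
    st=bot.read_state();T=Ro.from_rotvec(st['tcp_rot']).as_matrix()
    print('shift',(T.T@(np.asarray(pos)-st['tool_pos'])/.5).round(4),'turn',(np.degrees(Ro.from_matrix(T.T@Rm).as_rotvec())/30).round(3))
E
python3 - <<'E'
from h import *
import pickle
w=cam('wrist');pickle.dump(w,open('w1.pkl','wb'));save('w1',w['img'],1.25)
st=bot.read_state();T=Ro.from_rotvec(st['tcp_rot']).as_matrix();print(st['time'],st['tool_pos'],T.round(3),st['q'],st['wrist_force'])
for p in[(.4965,-.171,.16),(.4965,-.171,.095),(.4973,-.2305,.161)]:print(proj(w,p))
E
```

```text
0.2 [ 0.27121323 -0.61758751  0.23036834] [[ 0.916  0.402 -0.001]
 [ 0.402 -0.916  0.001]
 [ 0.    -0.002 -1.   ]] [-1.19393587e+00  2.64509499e-01  1.60492563e+00  1.99433151e-05
  1.27367229e+00 -3.69015606e-02] [ 0.1063649  -0.16106645 -0.51722768]
[ -31.12549406 -199.20136242]
[-122.07791056 -329.61062167]
[ -88.72721386 -326.53079975]
```

View pics/w1.png

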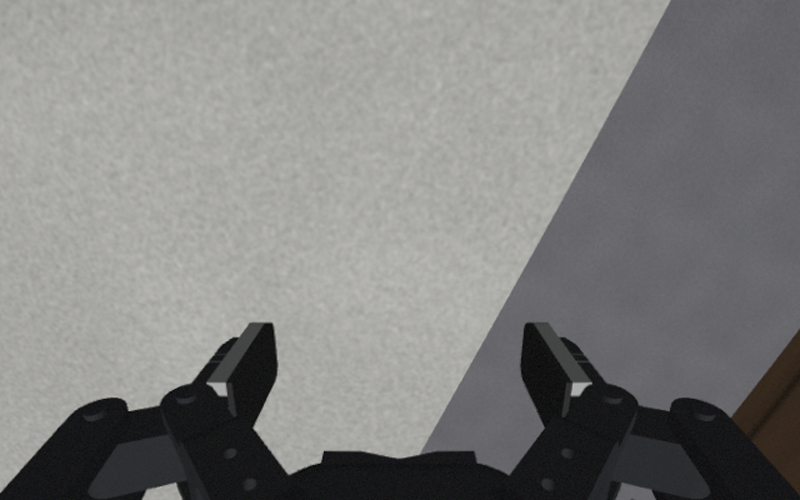

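The moves were refused, so the arm has not moved; the wrist picture shows only table and fingers. I'll try full rows.

Request:
step_arm --series '[{"grip": -1,"x": 0.077,"y": -0.064,"z": -0.08,"ax": 0,"ay": 0,"az": -0.28}]'

```text
time: 0.3
tool_pos: [0.2858, -0.5826, 0.2559]
tcp_rot: [-3.01, -0.865, 0.005]
wrist_force: [1.0, 1.2, -0.2]
width: 1.0
grip_force: 0.0
```

Request:
step_arm --series '[{"grip": -1,"x": 0.794,"y": -0.473,"z": -0.028,"ax": 0,"ay": 0,"az": -1},{"grip": -1,"x": 0.794,"y": -0.473,"z": -0.028,"ax": 0,"ay": 0,"az": -1},{"grip": -1,"x": 0.794,"y": -0.473,"z": -0.028,"ax": 0,"ay": 0,"az": -1},{"grip": -1,"x": 0.794,"y": -0.473,"z": -0.028,"ax": 0,"ay": 0,"az": -1},{"grip": -1,"x": 0.794,"y": -0.473,"z": -0.028,"ax": 0,"ay": 0,"az": -1},{"grip": -1,"x": 0.794,"y": -0.473,"z": -0.028,"ax": 0,"ay": 0,"az": -1},{"grip": -1,"x": 0.794,"y": -0.473,"z": -0.028,"ax": 0,"ay": 0,"az": -1},{"grip": -1,"x": 0.794,"y": -0.473,"z": -0.028,"ax": 0,"ay": 0,"az": -1},{"grip": -1,"x": 0.794,"y": -0.473,"z": -0.028,"ax": 0,"ay": 0,"az": -1},{"grip": -1,"x": 0.794,"y": -0.473,"z": -0.028,"ax": 0,"ay": 0,"az": -1},{"grip": -1,"x": 0.794,"y": -0.473,"z": -0.028,"ax": 0,"ay": 0,"az": -1},{"grip": -1,"x": 0.794,"y": -0.473,"z": -0.028,"ax": 0,"ay": 0,"az": -1}]'

```text
time: 1.5
tool_pos: [0.499, -0.1724, 0.2763]
tcp_rot: [2.691, 1.621, -0.002]
wrist_force: [-0.3, 0.4, 0.4]
width: 0.999
grip_force: 0.0
```

Request:
step_arm --series '[{"grip": -1,"x": 0,"y": 0,"z": 0,"ax": 0,"ay": 0,"az": -1},{"grip": -1,"x": 0,"y": 0,"z": 0,"ax": 0,"ay": 0,"az": -1},{"grip": -1,"x": 0,"y": 0,"z": 0,"ax": 0,"ay": 0,"az": -1},{"grip": -1,"x": 0,"y": 0,"z": 0,"ax": 0,"ay": 0,"az": -1},{"grip": -1,"x": 0,"y": 0,"z": 0,"ax": 0,"ay": 0,"az": -1}]'

```text
time: 2.0
tool_pos: [0.4985, -0.1738, 0.2763]
tcp_rot: [-2.183, -2.259, 0.001]
wrist_force: [-0.3, -0.4, -0.9]
width: 1.001
grip_force: 0.0
```

Run:
```python
from h import *
import pickle
w=cam('wrist');pickle.dump(w,open('w1.pkl','wb'));save('w2',w['img'],1.25)
st=bot.read_state();T=Ro.from_rotvec(st['tcp_rot']).as_matrix();print(st['time'],st['tool_pos'],T.round(3),st['q'],st['wrist_force'])
for p in[(.4965,-.171,.16),(.4965,-.171,.095),(.4973,-.2305,.161)]:print(proj(w,p))
```

```text
2.05 [ 0.49865256 -0.17348471  0.27630671] [[-0.032  0.999 -0.001]
 [ 0.999  0.032 -0.   ]
 [-0.    -0.001 -1.   ]] [-3.81668471e-01 -4.15342741e-02  1.85852981e+00 -5.00254320e-04
  1.32498979e+00 -4.13950453e-01] [-0.46045396  0.31783192 -0.28944155]
[317.68358997 190.35451462]
[318.00056049 172.60470412]
[316.24930978 258.45507561]
```

View pics/w2.png

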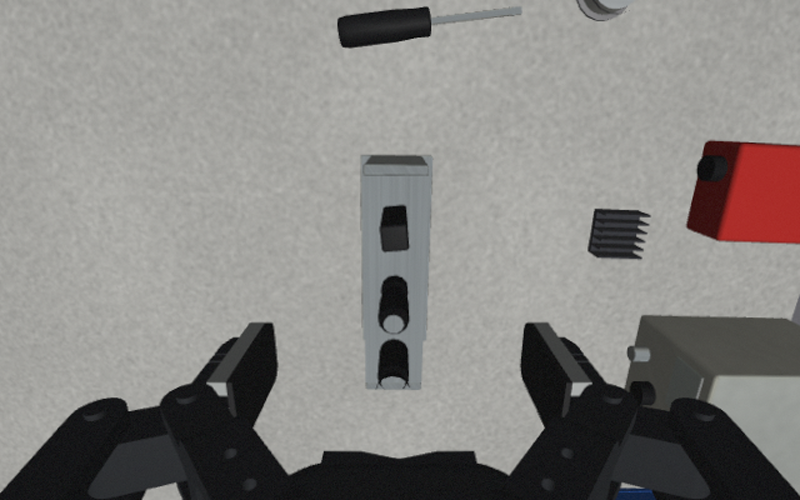

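The wrist view shows the square tester at about (316,184) raw px, with its lower edge turned slightly. The drivers stand below it in the picture, and the finger gap is centred on it. Next I'll get its top-face centre and yaw.

Run:
```python
from h import *
import pickle
w=pickle.load(open('w1.pkl','rb'));im=w['img']
x0,y0=290,150
g=cv2.resize(im[y0:y0+64,x0:x0+52],None,fx=10,fy=10,interpolation=cv2.INTER_CUBIC)
gr=cv2.cvtColor(g,cv2.COLOR_RGB2GRAY)
m=(gr<75).astype('uint8')
c=max(cv2.findContours(m,0,2)[0],key=cv2.contourArea)
a=cv2.approxPolyDP(c,12,True)[:,0]
P=[(x0-.45+p[0]/10,y0-.45+p[1]/10) for p in a]
for p in P:print(np.round(p,1),plane(w,*p,.16),plane(w,*p,.095)[:2])
h=np.clip(g.astype(int)*3-20,0,255).astype('uint8')
save('w2c',h)
```

```text
[323.4 164.2] [ 0.50027333 -0.14976994  0.16      ] [ 0.50151983 -0.16250649]
[306.4 166.2] [ 0.48700859 -0.15181702  0.16      ] [ 0.48492598 -0.16506733]
[303.4 184.2] [ 0.48506001 -0.16629948  0.16      ] [ 0.48248835 -0.18318452]
[305.2 198.8] [ 0.48668375 -0.17834018  0.16      ] [ 0.4845196  -0.19824714]
[307.2 200.9] [ 0.48833152 -0.18004839  0.16      ] [ 0.48658093 -0.20038407]
[324.7 199.5] [ 0.50234581 -0.17837608  0.16      ] [ 0.50411245 -0.19829204]
[326.6 197.9] [ 0.50381476 -0.17698153  0.16      ] [ 0.50595006 -0.19654749]
```

View pics/w2c.png

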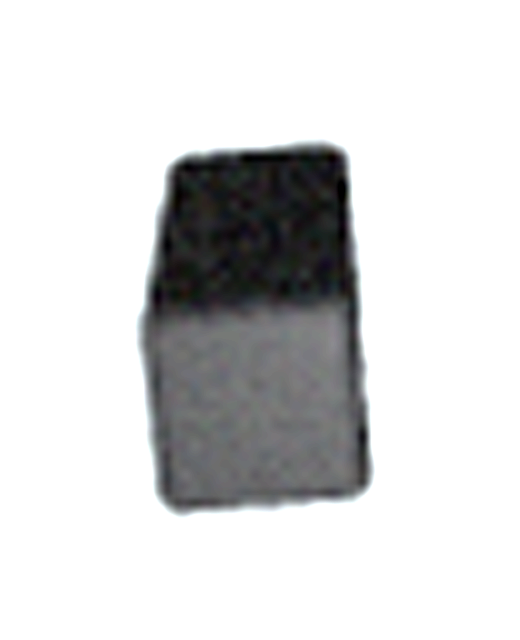

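Run:
```python
from h import *
import pickle
w=pickle.load(open('w1.pkl','rb'));s=pickle.load(open('c0.pkl','rb'))
f=lambda x,y:(290-.45+x/10,150-.45+y/10)
C=[plane(w,*f(*p),.16) for p in((146,312),(350,300),(369,495),(160,508))]
print([np.linalg.norm(C[i]-C[i-1]).round(4) for i in range(4)])
c=np.mean(C,0);e=(C[1]-C[0]+C[2]-C[3]);e2=C[0]-C[3]+C[1]-C[2]
print(c,np.degrees(np.arctan2(e[1],e[0])),np.degrees(np.arctan2(-e2[0],e2[1])))
u=f(256,404);print(tri((w,*u),(s['scene'],290.2,105.2),(s['side'],294,231.4)))
yaw=.5*(np.arctan2(e[1],e[0])+np.arctan2(-e2[0],e2[1]));y=np.array([np.cos(yaw),np.sin(yaw),0]);z=np.array([0,0,-1.]);R=np.c_[np.cross(y,z),y,z]
go([c[0],c[1],.20],R);go([c[0],c[1],.112],R)
```

```text
[np.float64(0.0162), np.float64(0.0161), np.float64(0.0162), np.float64(0.0168)]
[ 0.49449472 -0.17078591  0.16      ] 5.609135322895177 6.462614243101442
(array([ 0.49593865, -0.17048068,  0.16002148]), [np.float64(1.485155766577184), np.float64(0.33908232803775984), np.float64(1.2666293585368722)])
shift [ 0.0057 -0.0081  0.1526] turn [-0.001  0.001 -0.139]
shift [ 0.0058 -0.008   0.3286] turn [-0.001  0.001 -0.139]
```

Request:
step_arm --series '[{"grip": -1,"x": 0.006,"y": -0.007,"z": 0.1,"ax": 0,"ay": 0,"az": -0.139},{"grip": -1,"x": 0.006,"y": -0.007,"z": 0.18,"ax": 0,"ay": 0,"az": -0.139},{"grip": -1,"x": 0.006,"y": -0.007,"z": 0.25,"ax": 0,"ay": 0,"az": -0.139},{"grip": -1,"x": 0.006,"y": -0.007,"z": 0.3,"ax": 0,"ay": 0,"az": -0.139},{"grip": -1,"x": 0.006,"y": -0.007,"z": 0.32,"ax": 0,"ay": 0,"az": -0.139},{"grip": -1,"x": 0.006,"y": -0.007,"z": 0.32,"ax": 0,"ay": 0,"az": -0.139},{"grip": -1,"x": 0.006,"y": -0.007,"z": 0.32,"ax": 0,"ay": 0,"az": -0.139}]'

```text
time: 2.75
tool_pos: [0.4967, -0.1697, 0.1178]
tcp_rot: [2.097, 2.337, 0.001]
wrist_force: [-0.5, 0.7, -0.1]
width: 0.999
grip_force: 0.0
```

Run:
```python
from h import *
w=cam('wrist');save('w3',w['img'][100:400],1.25)
st=bot.read_state();print(st['time'],st['tool_pos'],st['wrist_force'])
```

```text
2.8 [ 0.49718603 -0.16974192  0.11836015] [-0.43995309  0.51346191  0.65780565]
```

View pics/w3.png

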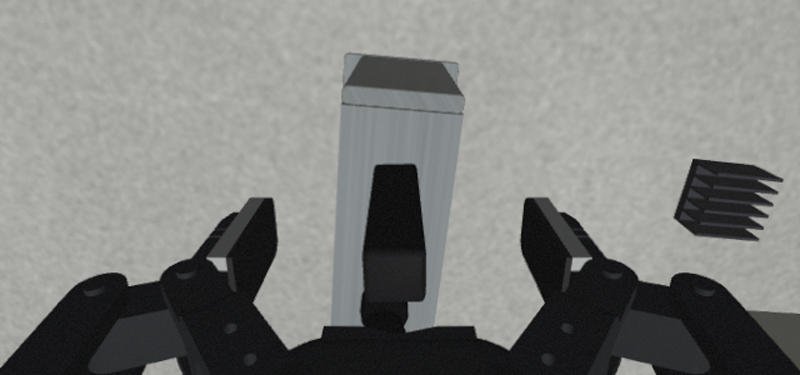

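Both tester and pads are aligned in the picture. The tester sits at column 395 and the finger centre at 399, about 1 mm apart. I'll close with a 1 mm correction.

Request:
step_arm --series '[{"grip": -1,"x": 0,"y": -0.0025,"z": 0,"ax": 0,"ay": 0,"az": 0},{"grip": 1,"x": 0,"y": -0.0025,"z": 0,"ax": 0,"ay": 0,"az": 0},{"grip": 1,"x": 0,"y": -0.0025,"z": 0,"ax": 0,"ay": 0,"az": 0},{"grip": 1,"x": 0,"y": -0.0025,"z": 0,"ax": 0,"ay": 0,"az": 0},{"grip": 1,"x": 0,"y": -0.0025,"z": 0,"ax": 0,"ay": 0,"az": 0},{"grip": 1,"x": 0,"y": -0.0025,"z": 0,"ax": 0,"ay": 0,"az": 0},{"grip": 1,"x": 0,"y": -0.0025,"z": 0,"ax": 0,"ay": 0,"az": 0},{"grip": 1,"x": 0,"y": -0.0025,"z": 0,"ax": 0,"ay": 0,"az": 0},{"grip": 1,"x": 0,"y": -0.0025,"z": 0,"ax": 0,"ay": 0,"az": 0},{"grip": 1,"x": 0,"y": -0.0025,"z": 0,"ax": 0,"ay": 0,"az": 0}]' --force 50

```text
time: 3.8
tool_pos: [0.4946, -0.169, 0.1166]
tcp_rot: [-2.096, -2.34, 0.0]
wrist_force: [-0.6, 0.4, 2.3]
width: 0.202
grip_force: 50.3
```

Request:
step_arm --series '[{"grip": 1,"x": 0,"y": 0,"z": -0.04,"ax": 0,"ay": 0,"az": 0},{"grip": 1,"x": 0,"y": 0,"z": -0.1,"ax": 0,"ay": 0,"az": 0},{"grip": 1,"x": 0,"y": 0,"z": -0.17,"ax": 0,"ay": 0,"az": 0},{"grip": 1,"x": 0,"y": 0,"z": -0.25,"ax": 0,"ay": 0,"az": 0},{"grip": 1,"x": 0,"y": 0,"z": -0.32,"ax": 0,"ay": 0,"az": 0},{"grip": 1,"x": 0,"y": 0,"z": -0.34,"ax": 0,"ay": 0,"az": 0},{"grip": 1,"x": 0,"y": 0,"z": -0.34,"ax": 0,"ay": 0,"az": 0}]'

```text
time: 4.5
tool_pos: [0.4957, -0.1694, 0.2883]
tcp_rot: [2.094, 2.337, 0.002]
wrist_force: [0.5, 0.7, -0.4]
width: 0.208
grip_force: 50.5
```

Run:
```python
from h import *
import pickle
st=bot.read_state();T=Ro.from_rotvec(st['tcp_rot']).as_matrix();print(st['time'],st['tool_pos'],st['wrist_force'],T.round(3))
s,d=cam('scene'),cam('side');pickle.dump((s,d,st),open('c2.pkl','wb'))
# predicted tip: TCP + (75-21)mm along tool z
p=st['tool_pos']+T[:,2]*.095
for c in(s,d):
    print(proj(c,st['tool_pos']),proj(c,p))
# board corners: green mask
for n,c in(('s',s),('d',d)):
    hsv=cv2.cvtColor(c['img'],cv2.COLOR_RGB2HSV);m=cv2.inRange(hsv,(50,70,30),(90,255,255))
    x,y=(428,275) if n=='s' else (280,158)
    M=np.zeros_like(m);M[y-60:y+60,x-60:x+60]=m[y-60:y+60,x-60:x+60]
    cc=np.vstack(cv2.findContours(cv2.morphologyEx(M,cv2.MORPH_OPEN,np.ones((3,3))),0,2)[0]);print(n,cv2.approxPolyDP(cv2.convexHull(cc),3,True)[:,0].tolist())
a=[cv2.resize(c['img'][int(v):int(v)+75,int(u):int(u)+50],(400,600),interpolation=cv2.INTER_CUBIC) for c,u,v in((s,proj(s,p)[0]-25,proj(s,p)[1]-55),(d,proj(d,p)[0]-25,proj(d,p)[1]-55))]
print([ (int(proj(c,p)[0]-25),int(proj(c,p)[1]-55)) for c in(s,d)])
save('tip',np.hstack(a))
```

```text
4.5 [ 0.49567865 -0.16943017  0.28828825] [ 0.52423432  0.67762489 -0.41166378] [[-0.109  0.994  0.004]
 [ 0.994  0.109 -0.001]
 [-0.002  0.004 -1.   ]]
[287.19617173  51.77419887] [289.61537909  92.54837868]
[288.13463943 161.03207715] [292.06869255 214.24424227]
s [[451, 282], [418, 307], [368, 260], [368, 255], [401, 236]]
d [[339, 116], [339, 128], [311, 161], [272, 175], [268, 155], [325, 114]]
[(264, 37), (267, 159)]
```

View pics/tip.png

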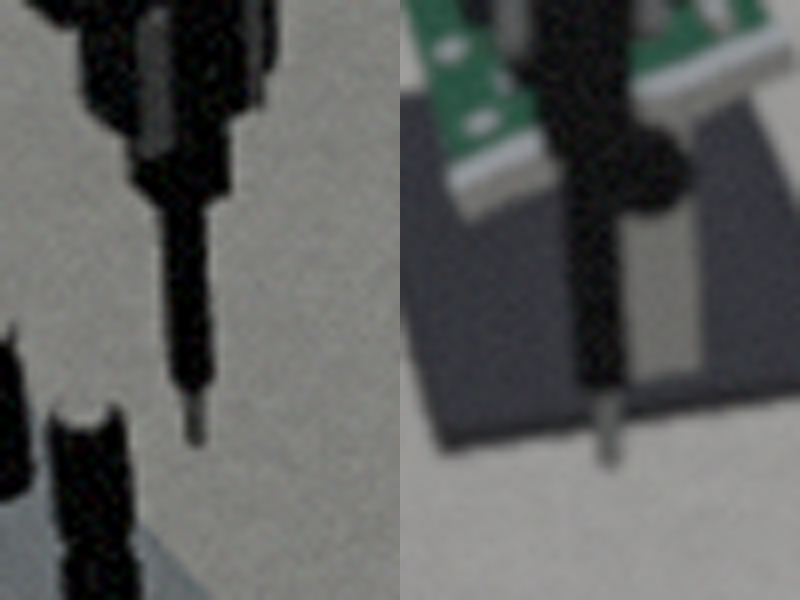

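The tip shows at scene (288.5,92.5) and side (293.2,217.2), close to the prediction, so the tester is held upright. Next I'll carry it toward the board.

Request:
step_arm --series '[{"grip": 1,"x": 0.08,"y": 0.005,"z": 0,"ax": 0,"ay": 0,"az": 0},{"grip": 1,"x": 0.18,"y": 0.015,"z": 0,"ax": 0,"ay": 0,"az": 0},{"grip": 1,"x": 0.28,"y": 0.02,"z": 0,"ax": 0,"ay": 0,"az": 0},{"grip": 1,"x": 0.38,"y": 0.03,"z": 0,"ax": 0,"ay": 0,"az": 0},{"grip": 1,"x": 0.48,"y": 0.035,"z": 0,"ax": 0,"ay": 0,"az": 0},{"grip": 1,"x": 0.56,"y": 0.035,"z": 0,"ax": 0,"ay": 0,"az": 0},{"grip": 1,"x": 0.62,"y": 0.035,"z": 0,"ax": 0,"ay": 0,"az": 0},{"grip": 1,"x": 0.64,"y": 0.035,"z": 0,"ax": 0,"ay": 0,"az": 0},{"grip": 1,"x": 0.64,"y": 0.035,"z": 0,"ax": 0,"ay": 0,"az": 0}]'

```text
time: 5.5
tool_pos: [0.4757, 0.1516, 0.2841]
tcp_rot: [-2.092, -2.341, 0.005]
wrist_force: [0.8, 0.0, -0.1]
width: 0.205
grip_force: 50.5
```

Run:
```python
from h import *
import pickle
s,d,st=pickle.load(open('c2.pkl','rb'));X,e=tri((s,288.5,92.5),(d,293.2,217.0));T=Ro.from_rotvec(st['tcp_rot']).as_matrix()
print('tip tool',T.T@(X-st['tool_pos']),e)
w=cam('wrist');st=bot.read_state();print(st['time'],st['tool_pos'],st['tcp_rot']);pickle.dump((w,st),open('w4.pkl','wb'))
save('w4',w['img'],1.25);print(proj(w,[.4778,.2472,.0828]))
```

```text
tip tool [-0.00394352  0.00049849  0.09753956] [np.float64(0.5447145954081241), np.float64(0.5447145954082283)]
5.55 [0.47615626 0.15057085 0.28455321] [-2.09407174 -2.34031462  0.00521878]
[334.01567545  74.66756362]
```

View pics/w4.png

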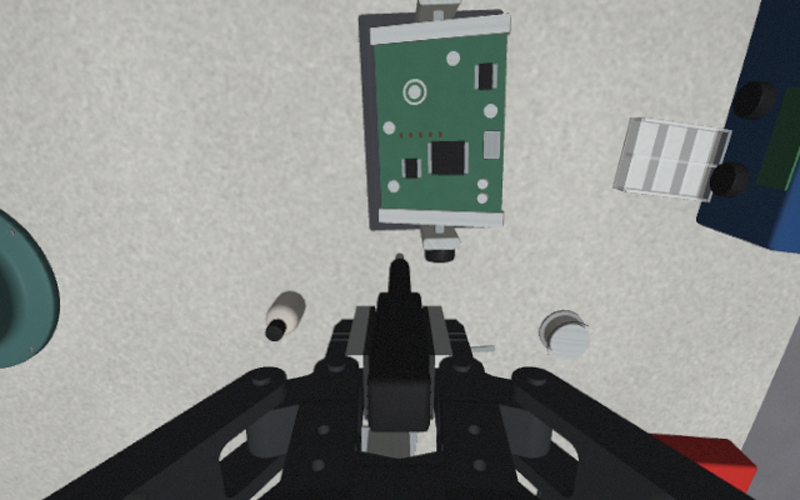

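The wrist view shows the whole board, with the ringed pad at raw (331,73), the other pads round it, and the tip at (320,206). I'll triangulate the pads across the views to get the board's plane.

```bash
cat >> h.py <<'E'
def blob(c,u,v,r=6,k=8):
    "centroid of bright grey blob nearest (u,v)"
    x0,y0=int(u-r-4),int(v-r-4);n=2*r+9
    if x0<0 or y0<0: return None
    g=cv2.resize(c['img'][y0:y0+n,x0:x0+n],None,fx=k,fy=k,interpolation=cv2.INTER_CUBIC).astype(int)
    m=((g.min(2)>105)).astype('uint8')
    N,L,S,C=cv2.connectedComponentsWithStats(m)
    b=[]
    for i in range(1,N):
        p=np.array([x0,y0])+(C[i]+.5)/k-.5
        touch=S[i][0]==0 or S[i][1]==0 or S[i][0]+S[i][2]==n*k or S[i][1]+S[i][3]==n*k
        if not touch and S[i][4]>k*k*3 : b.append((np.hypot(*(p-[u,v])),p,S[i][4]/k/k))
    b=[q for q in b if q[0]<r]
    return min(b,key=lambda q:q[0])[1] if b else None
def fitplane(P):
    c=P.mean(0);n=np.linalg.svd(P-c)[2][2];n*=np.sign(n[2]);return c,n,(P-c)@n
E
python3 - <<'E'
from h import *
import pickle
s,d,_=pickle.load(open('c2.pkl','rb'));d=pickle.load(open('c0.pkl','rb'))['side']
w,st=pickle.load(open('w4.pkl','rb'))
seeds=np.array([(414,91),(453,58),(490,110),(389,128),(393,186),(482,184),(482,198)])/1.25
pad0=np.array([.4778,.2472,.0828])
for n0 in[np.array([-.25,0,.97]),None]:
    if n0 is None: n0,pad0=n,q
    P=[]
    for sd in seeds:
        bw=blob(w,*sd,r=5)
        if bw is None: print(sd,'no');continue
        o,r=ray(w,*bw);X=o+r*((pad0-o)@n0)/(r@n0)
        L=[(w,*bw)]
        for c in(s,d):
            b=blob(c,*proj(c,X),r=4)
            if b is not None:L.append((c,*b))
        if len(L)>1:
            Y,e=tri(*L);P.append(Y);print(sd.round(),bw.round(1),[tuple(np.round(l[1:],1)) for l in L[1:]],Y.round(4),np.round(e,1))
    P=np.array(P);q,n,res=fitplane(P);print('normal',n,'slope',np.degrees(np.arccos(n[2])),'az',np.degrees(np.arctan2(n[1],n[0])),res*1000)
# board edges in wrist: lower/upper ends of green sides -> yaw
E
```

```text
[331.  73.] [331.2  73.2] [(np.float64(428.3), np.float64(274.5)), (np.float64(279.5), np.float64(156.0))] [0.4767 0.2475 0.0833] [1.9 0.7 1.8]
[362.  46.] [362.1  46.3] [(np.float64(428.3), np.float64(291.4)), (np.float64(289.2), np.float64(147.1))] [0.5017 0.2735 0.0925] [1.8 0.5 1.9]
[392.  88.] [392.1  88.3] [(np.float64(401.3), np.float64(283.3)), (np.float64(304.1), np.float64(150.8))] [0.5343 0.2392 0.0979] [2.3 2.3 3.8]
[311. 102.] [310.8 101.8] [(np.float64(423.9), np.float64(259.5)), (np.float64(272.8), np.float64(164.9))] [0.4598 0.2186 0.0759] [1.8 0.7 1.6]
[314. 149.] [314.5 148.6] [(np.float64(403.7), np.float64(242.8)), (np.float64(276.8), np.float64(173.8))] [0.4684 0.1724 0.0766] [1.7 0.8 1.5]
[386. 147.] [385.8 146.7] [(np.float64(381.0), np.float64(258.8)), (np.float64(305.7), np.float64(159.1))] [0.5359 0.1857 0.103 ] [1.7 1.8 2.7]
[386. 158.] [385.5 158.2] [(np.float64(376.2), np.float64(254.5)), (np.float64(305.7), np.float64(159.1))] [0.5371 0.1758 0.1071] [1.7 0.9 1.1]
normal [-3.40311806e-01  3.00957671e-04  9.40312599e-01] slope 19.895880201996203 az 179.949
[... 597 characters left out ...]
 (np.float64(272.8), np.float64(164.9))] [0.4598 0.2186 0.0759] [1.8 0.7 1.6]
[314. 149.] [314.5 148.6] [(np.float64(403.7), np.float64(242.8)), (np.float64(276.8), np.float64(173.8))] [0.4684 0.1724 0.0766] [1.7 0.8 1.5]
[386. 147.] [385.8 146.7] [(np.float64(381.0), np.float64(258.8)), (np.float64(305.7), np.float64(159.1))] [0.5359 0.1857 0.103 ] [1.7 1.8 2.7]
[386. 158.] [385.5 158.2] [(np.float64(376.2), np.float64(254.5)), (np.float64(305.7), np.float64(159.1))] [0.5371 0.1758 0.1071] [1.7 0.9 1.1]
normal [-3.40311806e-01  3.00957671e-04  9.40312599e-01] slope 19.895880201996203 az 179.94932999808466 [ 1.45401871  1.6292484  -4.41031918  0.25233362 -2.03074531 -0.16140788
  3.26687163]
```

Run:
```python
from h import *
import pickle
s,_,_=pickle.load(open('c2.pkl','rb'));d=pickle.load(open('c0.pkl','rb'))['side']
w,st=pickle.load(open('w4.pkl','rb'))
W=np.array([(331.2,73.2),(362.1,46.3),(392.1,88.3),(310.8,101.8),(314.5,148.6),(385.8,146.7),(385.5,158.2)])
S=[(428.3,274.5),(428.3,291.4),(401.3,283.3),(423.9,259.5),(403.7,242.8),(381,258.8),(376.2,254.5)]
D=[(279.5,156),(289.2,147.1),None,(272.8,164.9),(276.8,173.8),None,None]
P=[];E=[]
for a,b in zip(W,S):
    Y,e=tri((w,*a),(s,*b));P.append(Y);E.append(e[0])
P=np.array(P);c,n,r=fitplane(P);print(np.round(P,4),np.round(E,1));print('ws',n,np.degrees(np.arccos(n[2])),np.degrees(np.arctan2(n[1],-n[0])),r*1000)
Q=np.array([tri((s,*b),(d,*e))[0] for b,e in zip(S,D) if e]);print('sd',np.round(Q,4))
# green long edges in the wrist picture
hsv=cv2.cvtColor(w['img'],cv2.COLOR_RGB2HSV);m=cv2.inRange(hsv,(50,70,30),(90,255,255))
L,R=[],[]
for v in range(40,165,3):
    x=np.where(m[v,290:420])[0]+290
    if len(x)>20:L.append((x[0]-.5,v));R.append((x[-1]+.5,v))
for ed in(L,R):
    G=[]
    for u,v in ed:
        o,q=ray(w,u,v);G.append(o+q*((c-o)@n)/(q@n))
    G=np.array(G);vx,vy,x0,y0=cv2.fitLine(G[:,:2].astype('f4'),cv2.DIST_HUBER,0,.0005,.001).ravel();print('edge yaw',np.degrees(np.arctan2(-vx*np.sign(vy),abs(vy))),x0,y0, G.mean(0))
```

```text
[[0.4755 0.2474 0.0825]
 [0.5006 0.2734 0.0914]
 [0.5325 0.2396 0.1002]
 [0.4586 0.2185 0.0747]
 [0.4674 0.1721 0.0753]
 [0.5347 0.1862 0.1049]
 [0.5363 0.1751 0.1046]] [1.  0.9 1.  1.1 1.  0.9 1. ]
ws [-0.36127195 -0.0103047   0.93240356] 21.187359885811567 -1.6338261699499397 [ 1.35733728  0.3423717  -2.67622049  0.44386697 -1.68466106  1.46633991
  0.75096568]
sd [[0.4777 0.2468 0.0839]
 [0.5028 0.273  0.093 ]
 [0.4608 0.2179 0.0762]
 [0.4695 0.1718 0.0772]]
edge yaw 8.620153 0.4490391 0.217815 [0.44903911 0.217815   0.07048998]
edge yaw 7.8519073 0.5415392 0.23481004 [0.54227876 0.22919781 0.10674271]
```

```bash
cat >> h.py <<'E'
def target(pad,th,ps,tip,h):
    "TCP pose that holds tip (tool coords) h above pad, tool z along -n"
    th,ps=np.radians([th,ps]);n=np.array([-np.sin(th)*np.cos(ps),-np.sin(th)*np.sin(ps),np.cos(th)])
    y=np.array([np.cos(th)*np.cos(ps),np.cos(th)*np.sin(ps),np.sin(th)])
    R=np.c_[np.cross(y,-n),y,-n];return pad+n*h-R@tip,R
E
python3 - <<'E'
from h import *
import pickle
w,st=pickle.load(open('w4.pkl','rb'));T=Ro.from_rotvec(st['tcp_rot']).as_matrix()
o,r=ray(w,320,206);o=T.T@(o-st['tool_pos']);r=T.T@r;print('tip from wrist',o+r*(.097-o[2])/r[2])
p,R=target(np.array([.477,.247,.083]),19.5,8,np.array([-.003,0,.097]),.035);print(p);go(p,R)
E
```

```text
tip from wrist [-0.00254872 -0.00038391  0.097     ]
[0.43294879 0.24383849 0.20742868]
shift [ 0.1952 -0.0647  0.1542] turn [-0.656  0.012 -0.054]
```

Request:
step_arm --series '[{"grip": 1,"x": 0.06,"y": -0.02,"z": 0,"ax": -0.15,"ay": 0,"az": 0},{"grip": 1,"x": 0.14,"y": -0.05,"z": 0,"ax": -0.4,"ay": 0,"az": -0.05},{"grip": 1,"x": 0.195,"y": -0.065,"z": 0,"ax": -0.65,"ay": 0.01,"az": -0.05},{"grip": 1,"x": 0.195,"y": -0.065,"z": 0.05,"ax": -0.656,"ay": 0.012,"az": -0.054},{"grip": 1,"x": 0.195,"y": -0.065,"z": 0.12,"ax": -0.656,"ay": 0.012,"az": -0.054},{"grip": 1,"x": 0.195,"y": -0.065,"z": 0.154,"ax": -0.656,"ay": 0.012,"az": -0.054},{"grip": 1,"x": 0.195,"y": -0.065,"z": 0.154,"ax": -0.656,"ay": 0.012,"az": -0.054},{"grip": 1,"x": 0.195,"y": -0.065,"z": 0.154,"ax": -0.656,"ay": 0.012,"az": -0.054},{"grip": 1,"x": 0.195,"y": -0.065,"z": 0.154,"ax": -0.656,"ay": 0.012,"az": -0.054}]'

```text
time: 6.45
tool_pos: [0.4355, 0.2441, 0.2112]
tcp_rot: [1.9, 2.179, 0.383]
wrist_force: [0.8, -0.2, 0.3]
width: 0.207
grip_force: 50.4
```

Run:
```python
from h import *
import pickle
w=cam('wrist');st=bot.read_state();pickle.dump((w,st,cam('scene'),cam('side')),open('w5.pkl','wb'));print(st['time'],st['tool_pos'],st['tcp_rot'],st['wrist_force'])
save('w5',w['img'],1.25)
w4,_=pickle.load(open('w4.pkl','rb'))
W=np.array([(331.2,73.2),(362.1,46.3),(392.1,88.3),(310.8,101.8),(314.5,148.6),(385.8,146.7),(385.5,158.2)])
th,ps=np.radians([19.5,8]);n=np.array([-np.sin(th)*np.cos(ps),-np.sin(th)*np.sin(ps),np.cos(th)]);c=np.array([.477,.247,.083])
P=[];ws=[]
for a in W:
    o,r=ray(w4,*a);X=o+r*((c-o)@n)/(r@n);g=proj(w,X);b=blob(w,*g,r=9)
    print(g.round(1),b)
    if b is not None:
        Y,e=tri((w4,*a),(w,*b));P.append(Y);print(Y.round(4),np.round(e,1))
P=np.array(P);q,nn,r=fitplane(P);print(nn,np.degrees(np.arccos(nn[2])),np.degrees(np.arctan2(-nn[1],-nn[0])),r*1000)
```

```text
6.5 [0.43547099 0.24434479 0.21140683] [1.89985716 2.17934271 0.38340818] [ 0.17613129  0.3472013  -0.96834102]
[312.4 189.7] [312.72533116 189.57850435]
[0.475  0.2483 0.0826] [0.1 0.1]
[348.2 164.1] [348.26519045 164.02663241]
[0.5    0.2741 0.0924] [0. 0.]
[379.9 206.8] [379.5982925  206.62642007]
[0.5318 0.2404 0.1012] [0. 0.]
[287.6 218.6] [288.04293734 218.97530843]
[0.4582 0.2195 0.0762] [0.1 0.1]
[291.8 266.8] None
[372.3 262.7] [374.89553491 264.65523351]
[0.5341 0.1875 0.1067] [0.3 0.3]
[371.8 273.6] [376.19265351 274.48223684]
[0.5361 0.1775 0.1078] [1.2 1.2]
[-0.34666194  0.02933148  0.93753142] 20.358960649359748 -4.836344181161627 [ 0.28037794  1.52003596 -2.21932998 -0.77908267  0.60012368  0.59787508]
```

View pics/w5.png

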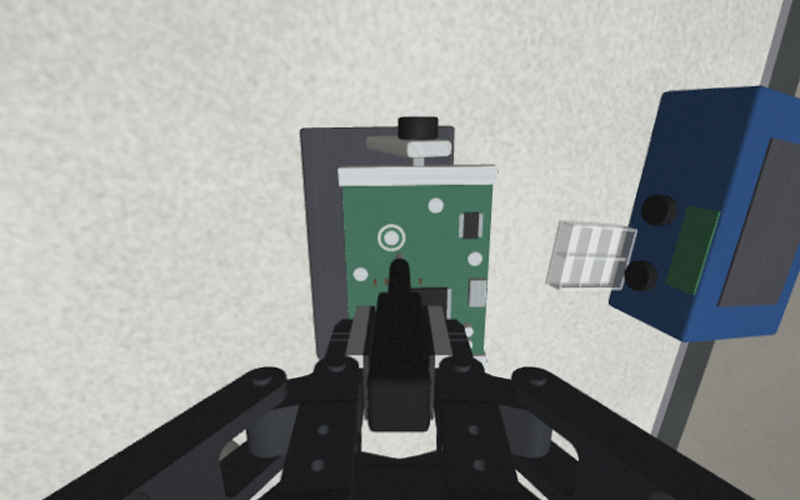

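The second wrist view shows the ringed pad at raw (312.7,189.6) and the tip at (320,206). The two pads near row 270 are partly hidden and look raised, so I'm dropping them. The flat pads give a slope of about 18.4°. Next I'll fit that properly, average the noisy state and plan the approach.

```bash
cat >> h.py <<'E'
def avg(k=10):
    S=[]
    for _ in range(k): imaging.read_camera('wrist');S.append(bot.read_state())
    m=lambda q:np.mean([s[q] for s in S],0)
    p,f=m('tool_pos'),m('wrist_force');R=Ro.from_rotvec([s['tcp_rot']*np.sign(s['tcp_rot'][0]) for s in S]).mean().as_matrix()
    print('t',S[-1]['time'],'p',p.round(4),'sd',np.std([s['tool_pos'] for s in S],0).round(4),'F',f.round(2),'Ftool',(R.T@f).round(2),'sd',np.std([s['wrist_force'] for s in S],0).round(2),'grip',S[-1]['grip_force'])
    return p,R,f
def go2(p0,R0,pos,Rm):
    print('shift',(R0.T@(np.asarray(pos)-p0)/.5).round(4),'turn',(np.degrees(Ro.from_matrix(R0.T@Rm).as_rotvec())/30).round(3))
E
python3 - <<'E'
from h import *
import pickle
w5,st,s5,d5=pickle.load(open('w5.pkl','rb'));w4,_=pickle.load(open('w4.pkl','rb'))
s,_,_=pickle.load(open('c2.pkl','rb'));d=pickle.load(open('c0.pkl','rb'))['side']
W=[(331.2,73.2),(362.1,46.3),(392.1,88.3),(310.8,101.8),(314.5,148.6)]
V=[(312.7,189.6),(348.3,164),(379.6,206.6),(288,219),None]
S=[(428.3,274.5),(428.3,291.4),(401.3,283.3),(423.9,259.5),(403.7,242.8)]
f=lambda P:(fitplane(P),)
for name,P in(('w4w5',[tri((w4,*a),(w5,*b))[0] for a,b in zip(W,V) if b]),('all',[tri((w4,*a),*([(w5,*b)] if b else []),(s,*c))[0] for a,b,c in zip(W,V,S)])):
    P=np.array(P);c,n,r=fitplane(P);print(name,'free slope',np.degrees(np.arccos(n[2])).round(2),'psi',np.degrees(np.arctan2(-n[1],-n[0])).round(1),r*1000)
    for ps in(6,8,10):
        u=P@np.array([np.cos(np.radians(ps)),np.sin(np.radians(ps)),0]);k=np.polyfit(u,P[:,2],1);print(ps,np.degrees(np.arctan(k[0])).round(2),((P[:,2]-np.polyval(k,u))*1000).round(2))
p,R,_=avg(10)
print(R.round(4))
for h in(.012,):
    q,Rt=target(np.array([.475,.2483,.0826]),18.4,8,np.array([-.0026,-.0004,.097]),h);print(q);go2(p,R,q,Rt)
E
```

```text
w4w5 free slope 18.37 psi 7.8 [-0.23241381  0.13101519 -0.02156279  0.1229614 ]
6 18.47 [-0.16  0.4  -0.21 -0.03]
8 18.36 [-0.25  0.11 -0.01  0.14]
10 18.25 [-0.35 -0.17  0.21  0.3 ]
all free slope 18.38 psi 9.0 [ 0.22088317 -0.0279902  -0.04468607 -0.23277405  0.08456715]
6 18.89 [ 0.65  0.5  -0.45 -0.09 -0.6 ]
8 18.55 [ 0.37  0.13 -0.18 -0.19 -0.13]
10 18.2 [ 0.09 -0.2   0.11 -0.31  0.31]
t 7.1 p [0.4343 0.2445 0.21  ] sd [0.0003 0.     0.0005] F [-0.07  0.02 -0.83] Ftool [ 0.03 -0.34  0.76] sd [0.54 0.65 0.36] grip 50.3605592250824
[[-0.1379  0.9324  0.334 ]
 [ 0.9904  0.1293  0.048 ]
 [ 0.0016  0.3374 -0.9414]]
[0.4409431  0.24613917 0.18615374]
shift [ 0.0014 -0.0031  0.0494] turn [ 0.044 -0.002 -0.003]
```

Request:
step_arm --series '[{"grip": 1,"x": 0.0014,"y": -0.003,"z": 0.02,"ax": 0.044,"ay": -0.002,"az": -0.003},{"grip": 1,"x": 0.0014,"y": -0.003,"z": 0.04,"ax": 0.044,"ay": -0.002,"az": -0.003},{"grip": 1,"x": 0.0014,"y": -0.003,"z": 0.049,"ax": 0.044,"ay": -0.002,"az": -0.003},{"grip": 1,"x": 0.0014,"y": -0.003,"z": 0.049,"ax": 0.044,"ay": -0.002,"az": -0.003}]'

```text
time: 7.5
tool_pos: [0.4401, 0.2454, 0.184]
tcp_rot: [1.91, 2.197, 0.35]
wrist_force: [0.4, 0.9, -0.7]
width: 0.2
grip_force: 50.4
```

Run:
```python
from h import *
import pickle
p,R,_=avg(12)
w,s,d=cam('wrist'),cam('scene'),cam('side');pickle.dump((w,s,d,p,R),open('w6.pkl','wb'))
t=p+R@np.array([-.0026,-.0004,.097]);print('tip est',t)
B=[]
for c,r in((w,(40,30)),(s,(40,30)),(d,(40,30))):
    u,v=proj(c,t);x,y=int(u-20),int(v-30 if c is not w else v-15);print(x,y,(u,v),proj(c,[.475,.2483,.0826]))
    B.append(cv2.resize(c['img'][y:y+45,x:x+40],(266,300),interpolation=cv2.INTER_CUBIC))
save('near',np.hstack(B))
q,Rt=target(np.array([.475,.2483,.0826]),18.4,8,np.array([-.0026,-.0004,.097]),0);go2(p,R,q,Rt)
```

```text
t 8.1 p [0.4407 0.246  0.186 ] sd [0.0002 0.0002 0.0005] F [ 0.12 -0.13 -0.32] Ftool [-0.14 -0.    0.34] sd [0.56 0.56 0.55] grip 50.35495340824127
tip est [0.47098585 0.24764724 0.09381838]
299 189 (np.float64(319.3513219012695), np.float64(204.44691967852256)) [319.75066496 199.65087701]
412 240 (np.float64(432.289389489698), np.float64(270.4860049522516)) [429.45397142 274.93468477]
256 122 (np.float64(276.06137493023226), np.float64(152.21341923286755)) [278.0563926  156.11908122]
shift [0.0002 0.0005 0.0239] turn [-0.001  0.    -0.   ]
```

View pics/near.png

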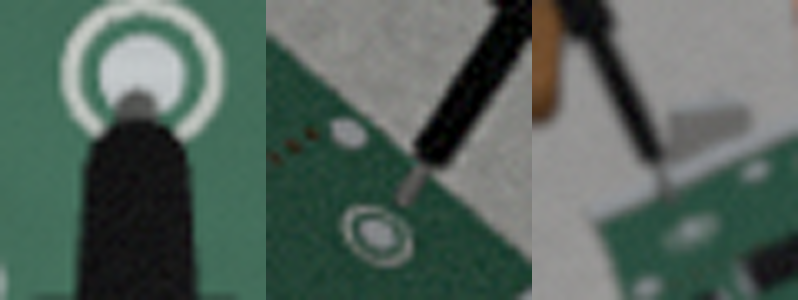

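The close view shows the tip just short of the ringed pad. Tip and pad are in line in the wrist picture: pad at (319.9,199.5), tip at about (319.2,204). From scene the tip is at (432.3,270.2) and the pad at (428.5,274.6). From side they are at (276.5,151.2) and (279.6,156.3).

Run:
```python
from h import *
import pickle
w,s,d,p,R=pickle.load(open('w6.pkl','rb'))
# refine pad blob centroids
print(blob(w,319.9,199.5,8),blob(s,428.5,274.6,3),blob(d,279.6,156.3,3))
tp=[(w,319.2,204.2),(s,432.3,270.3),(d,276.5,151.2)];pd=[(w,319.9,199.5),(s,428.5,274.6),(d,279.6,156.3)]
for nm,i in(('all',[0,1,2]),('sd',[1,2]),('ws',[0,1]),('wd',[0,2])):
    a,e1=tri(*[tp[k] for k in i]);b,e2=tri(*[pd[k] for k in i]);print(nm,a.round(4),b.round(4),'pad-tip in tool mm',(R.T@(b-a)*1000).round(1),np.round(e1,1),np.round(e2,1))
```

```text
[320.08222326 199.22602729] [428.30073884 274.56596803] [279.58188291 156.00118671]
all [0.4714 0.2482 0.0956] [0.4767 0.2475 0.0821] pad-tip in tool mm [-1.4  0.7 14.4] [1.1 0.4 1. ] [1.5 1.1 2. ]
sd [0.4721 0.2481 0.0963] [0.4776 0.2469 0.0831] pad-tip in tool mm [-1.9  0.8 14.1] [0.1 0.1] [1.2 1.2]
ws [0.4708 0.2476 0.0939] [0.4756 0.2474 0.0816] pad-tip in tool mm [-0.9  0.5 13.2] [0.2 0.2] [0.7 0.7]
wd [0.4712 0.2484 0.0956] [0.4772 0.2482 0.0813] pad-tip in tool mm [-1.1  1.1 15.5] [1. 1.] [1.5 1.5]
```

Request:
step_arm --series '[{"grip": 1,"x": -0.002,"y": 0.0013,"z": 0.008,"ax": 0,"ay": 0,"az": 0},{"grip": 1,"x": -0.002,"y": 0.0013,"z": 0.016,"ax": 0,"ay": 0,"az": 0},{"grip": 1,"x": -0.002,"y": 0.0013,"z": 0.016,"ax": 0,"ay": 0,"az": 0},{"grip": 1,"x": -0.002,"y": 0.0013,"z": 0.016,"ax": 0,"ay": 0,"az": 0}]'

```text
time: 8.65
tool_pos: [0.4438, 0.2453, 0.1781]
tcp_rot: [1.91, 2.196, 0.354]
wrist_force: [0.2, 1.0, -1.3]
width: 0.203
grip_force: 50.4
```

Run:
```python
from h import *
p,R,_=avg(30)
q,Rt=target(np.array([.475,.2483,.0826]),18.4,8,np.array([-.0026,-.0004,.097]),0);go2(p,R,q,Rt)
```

```text
t 10.15 p [0.444  0.2455 0.1786] sd [0.     0.     0.0001] F [ 0.02  0.08 -0.64] Ftool [ 0.08 -0.17  0.62] sd [0.41 0.46 0.38] grip 50.354275703430176
shift [ 0.0022 -0.0007  0.0078] turn [-0.001  0.    -0.   ]
```

Request:
step_arm --series '[{"grip": 1,"x": 0,"y": 0,"z": 0.006,"ax": 0,"ay": 0,"az": 0},{"grip": 1,"x": 0,"y": 0,"z": 0.012,"ax": 0,"ay": 0,"az": 0},{"grip": 1,"x": 0,"y": 0,"z": 0.012,"ax": 0,"ay": 0,"az": 0}]'

```text
time: 10.45
tool_pos: [0.4457, 0.2456, 0.1722]
tcp_rot: [1.91, 2.197, 0.354]
wrist_force: [-0.1, -0.1, -0.4]
width: 0.204
grip_force: 50.4
```

Run:
```python
from h import *
avg(30)
```

```text
t 11.95 p [0.4458 0.2457 0.1728] sd [0.     0.     0.0001] F [-0.12  0.   -0.36] Ftool [ 0.02 -0.22  0.31] sd [0.48 0.48 0.47] grip 50.439265966415405
```

Request:
step_arm --series '[{"grip": 1,"x": 0,"y": 0,"z": 0.004,"ax": 0,"ay": 0,"az": 0},{"grip": 1,"x": 0,"y": 0,"z": 0.004,"ax": 0,"ay": 0,"az": 0},{"grip": 1,"x": 0,"y": 0,"z": 0.004,"ax": 0,"ay": 0,"az": 0}]'

```text
time: 12.25
tool_pos: [0.4466, 0.2459, 0.171]
tcp_rot: [1.909, 2.196, 0.355]
wrist_force: [0.4, 0.2, 0.5]
width: 0.204
grip_force: 50.5
```

Run:
```python
from h import *
import pickle
p,R,_=avg(30)
w,s,d=cam('wrist'),cam('scene'),cam('side');pickle.dump((w,s,d,p,R),open('w7.pkl','wb'))
# numeric check: print bright-ring bounding box and tip column in the wrist view
a=w['img'][185:225,300:340].astype(int);m=(a.min(2)>120).astype('uint8')
N,L,S,C=cv2.connectedComponentsWithStats(m);print([(S[i]+[300,185,0,0,0],) for i in range(1,N) if S[i][4]>4])
for r in range(10,26):print(185+r,''.join('#' if m[r,c] else ('.' if a[r,c,1]-a[r,c,0]>15 else ('o' if a[r,c].max()>45 else 'X')) for c in range(40)))
```

```text
t 13.75 p [0.4465 0.2458 0.171 ] sd [0. 0. 0.] F [0.11 0.02 0.55] Ftool [ 0.    0.28 -0.49] sd [0.3  0.44 0.55] grip 50.51770806312561
[(array([307, 193,  26,  21, 164]),), (array([313, 199,  14,  10,  86]),)]
195 ............################............
196 ...........######.....#######...........
197 ..........#####..........#####..........
198 .........####..............####.........
199 ........####.....######.....###.........
200 ........###....#########....####........
201 .......####...###########....###........
202 .......###...#############...####.......
203 .......###...#############....###.......
204 .......###...#####oooo#####...###.......
205 .......###...####ooooo#####...###.......
206 .......###...####oooooo####...###.......
207 .......###...###oXXXXXo###...####.......
208 .......###....ooXXXXXXXXo#...###........
209 ........###...oXXXXXXXXXXo...###........
210 ........###..oXXXXXXXXXXXX..###.........
```

Request:
step_arm --series '[{"grip": 1,"x": 0,"y": 0,"z": 0.004,"ax": 0,"ay": 0,"az": 0},{"grip": 1,"x": 0,"y": 0,"z": 0.004,"ax": 0,"ay": 0,"az": 0},{"grip": 1,"x": 0,"y": 0,"z": 0.004,"ax": 0,"ay": 0,"az": 0}]'

```text
time: 14.2
tool_pos: [0.4471, 0.2459, 0.169]
tcp_rot: [1.909, 2.196, 0.355]
wrist_force: [-0.5, 0.1, 1.0]
width: 0.204
grip_force: 50.6
```

Run:
```python
from h import *
p,R,_=avg(35)
n=-R[:,2];print('slope',np.degrees(np.arccos(n[2])),np.degrees(np.arctan2(-n[1],-n[0])))
w,s,d=cam('wrist'),cam('scene'),cam('side')
a=w['img'][185:225,300:340].astype(int);m=(a.min(2)>120)
for r in range(7,26):print(185+r,''.join('#' if m[r,c] else ('.' if a[r,c,1]-a[r,c,0]>15 else ('o' if a[r,c].max()>45 else 'X')) for c in range(40)))
# tester axis tilt from barrel centre lines in scene/side vs predicted tool axis
for nm,c in(('scene',s),('side',d)):
    g=c['img'].max(2);f=lambda h:proj(c,p+R@np.array([-.003,0,.092-h]));A,B=f(.015),f(.055);ax=(B-A)/np.linalg.norm(B-A);nr=np.array([-ax[1],ax[0]])
    off=[]
    for h in np.linspace(.018,.05,15):
        q=f(h);t=np.arange(-6,6.01,.1);pr=cv2.remap(g.astype('f4'),(q[0]+t*nr[0])[None].astype('f4'),(q[1]+t*nr[1])[None].astype('f4'),cv2.INTER_LINEAR)[0]
        k=pr<50;off.append((np.linalg.norm(q-A)*np.sign((q-A)@ax),t[k].mean() if k.any() else np.nan,k.sum()*.1))
    off=np.array(off);ok=np.isfinite(off[:,1]);print(nm,'axis err deg',np.degrees(np.arctan(np.polyfit(off[ok,0],off[ok,1],1)[0])),off[::3].round(2).tolist())
```

```text
t 15.95 p [0.4471 0.2459 0.1691] sd [0. 0. 0.] F [-0.05  0.15  1.21] Ftool [ 0.16  0.35 -1.15] sd [0.45 0.45 0.58] grip 50.58387637138367
slope 18.365887498997076 7.9729119987070085
192 ........................................
193 ...................##...................
194 ...............##########...............
195 .............##############.............
196 ...........#################............
197 ..........######.......#######..........
198 .........#####............####..........
199 .........####..............####.........
200 ........####....#######.....####........
201 .......####....##########....###........
202 .......###....############...###........
203 .......###...#############....###.......
204 .......###...##############...###.......
205 .......###...#####oooo#####...###.......
206 .......###...####oooooo####...###.......
207 .......###...###ooXXXXoo###...###.......
208 .......###...##oXXXXXXXXo#....###.......
209 .......###....oXXXXXXXXXXo...###........
210 ........###..XXXXXXXXXXXXX...###........
scene axis err deg -0.22414615547312122 [[1.31, -0.25, 7.0], [4.34, -0.45, 6.8], [7.4, -0.55, 5.4], [10.5, -0.35, 5.6], [13.64, -0.35, 5.8]]
side axis err deg -0.07682495980011515 [[1.12, 0.75, 3.4], [3.68, 0.85, 2.8], [6.26, 1.2, 3.1], [8.85, 0.85, 2.4], [11.46, 0.85, 2.4]]
```

```bash
python3 -c "
from workcell import bot
print(bot.finish_job())"
```

```text
the job is handed in; nothing more can be done
None
```

The job is handed in, with the tester still held on the ringed pad, square to the board to within about half a degree (18.4° slope) and pressed at about 1.8 N (roughly 5 mm in), at 16 s; I viewed 11 pictures, one over the limit of 10.

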